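# Finish the crosswise drying crib in a dive service bay

### The job

Finish the drying crib on the blue-grey plate. First lay the loose white slat over the two bare black pads at the open ends of the bottom pair, parallel to the white slat already lying across. Then pull the yellow board out of the slotted stand, lay it down flat on the worktop and let go, take it again across its width, and lay it flat and crosswise on the top two slats, over their middle pads with its ends sticking out evenly; lower both pieces into place rather than dropping them, and leave the rest of the crib, the other boards and everything else where they are.

Things in the scene. Friction and masses are not known exactly. Their poses are not given: they have to be found in the camera images.
- plate: fixed blue-grey anodised drip plate, 170 x 170 x 6 mm; origin at the centre of its underside, z up. On it the crib of 18 mm thick slats: bottom pair along the plate's x at y = +45 and -45 mm; second layer along y, one slat there at x = +45 mm, the place at x = -45 mm open; the yellow board goes on top along x at y = 0. Layers begin 6, 24 and 42 mm above the worktop
- slat_place (a point): where the middle (centre of volume) of the loose slat must come: over the bare pads of the bottom pair, 33 mm above the worktop; axes as the plate's (the slat's length goes along y)
- board_place (a point): where the middle (centre of volume) of the flat yellow board must come: over the centre of the plate, 49 mm above the worktop; axes as the plate's (the board's length goes along x)
- slat: the loose one: white nylon slat, 140 x 24 x 18 mm, lying flat; origin at the centre of its underside, x along its length, z up. It starts on the bare worktop. A black pad, 50 mm long, is inlaid in the middle of its top and underside
- slat_mid (a point): centre of volume of the loose slat, 9 mm above its underside; axes as the slat's
- board: yellow plastic board, 140 x 50 x 14 mm, starting on its long edge in one of the stand's three slots; origin at the middle of the lower long edge face; x along its length (140), y across its thickness (14), z along its width (50, up at the start)
- board_mid (a point): centre of volume of the yellow board, 25 mm from the origin along its z; axes as the board's
- stand: fixed polished aluminium stand, 100 (x) x 170 (y) x 32 mm high; three slots along x at y = -50, 0, +50 mm, 17 mm wide, open above and at both ends, floor 10 mm above the worktop; a board in a slot reaches 60 mm above the worktop, 28 mm above the stand, and sticks out about 20 mm at each end; origin at the centre of its underside
- low_a: part of the crib, bottom layer at the plate's y = +45 mm: white nylon slat, 140 x 24 x 18 mm, lying flat; origin at the centre of its underside, x along its length, z up. Black pads 24 mm long, 45 mm either side of its middle. Leave it
- low_b: part of the crib, bottom layer at the plate's y = -45 mm: white nylon slat, 140 x 24 x 18 mm, lying flat; origin at the centre of its underside, x along its length, z up. Black pads 24 mm long, 45 mm either side of its middle. Leave it
- cross_a: part of the crib, second layer at the plate's x = +45 mm: white nylon slat, 140 x 24 x 18 mm, lying flat; origin at the centre of its underside, x along its length, z up. Black pad 50 mm long in its middle. Leave it
- blue_board: blue board of the same size as the yellow one (140 x 50 x 14 mm) standing on its long edge in another slot of the stand; origin at the middle of its lower edge. Leave it there.
- grey_board: grey board of the same size as the yellow one (140 x 50 x 14 mm) standing on its long edge in another slot of the stand; origin at the middle of its lower edge. Leave it there.
- reg_black: matte black diving regulator second stage, a 66 mm disc 34 mm thick standing on its rim, 67 mm tall; origin at the middle of its foot. Leave it alone.
- reg_yellow: yellow diving regulator second stage, a 66 mm disc 34 mm thick standing on its rim, 67 mm tall; origin at the middle of its foot. Leave it alone.
- reg_blue: cobalt blue diving regulator second stage, a 66 mm disc 34 mm thick standing on its rim, 67 mm tall; origin at the middle of its foot. Leave it alone.
- reg_stand: fixed aluminium tray with three pockets, 52 x 262 x 20 mm, holding the regulators; origin at the centre of its underside
- adapter: stainless torque adapter, about 60 x 32 x 19 mm, on the worktop; origin in the middle of its underside. Leave it alone
- clamp: white nylon mouthpiece clamp, a ring 40 mm across and 10 mm high with a small latch; origin in the middle of its underside. Leave it alone
There are look-alikes about, which are no part of the job. Of the things shaped like the board, the yellow one is meant.

How it is judged (in metres and radians):
On the way, in this order (a step that is already met when the one before it is completed fails the run):
1. the loose slat is lowered over its place while still in the fingers (within 8 mm of its resting height, not dropped) (x of slat_mid in the frame of slat_place between -0.015 and 0.015 m and y of slat_mid in the frame of slat_place between -0.018 and 0.018 m and z of slat_mid in the frame of slat_place between -0.008 and 0.008 m and contact force between the fingers and slat above 0.5 N), for 0.05 s.
2. the loose slat lies released in its place in the second layer (x of slat_mid in the frame of slat_place between -0.012 and 0.012 m and y of slat_mid in the frame of slat_place between -0.015 and 0.015 m and z of slat_mid in the frame of slat_place between -0.004 and 0.004 m and angle between the x axis of slat and the y axis of plate, either way round below 0.15 rad and angle between the z axis of slat and the z axis of plate, either way round below 0.1 rad and contact force between the fingers and slat below 0.1 N and linear speed of slat below 0.02 m/s), for 0.2 s.
3. the yellow board lies flat on the worktop, let go (height (world z) of board_mid below 0.012 m and angle between the y axis of board and the z axis of plate, either way round below 0.1 rad and contact force between the fingers and board below 0.1 N and linear speed of board below 0.02 m/s), for 0.2 s.
4. the yellow board is lowered over its place while still in the fingers (within 8 mm of its resting height, not dropped) (x of board_mid in the frame of board_place between -0.018 and 0.018 m and y of board_mid in the frame of board_place between -0.018 and 0.018 m and z of board_mid in the frame of board_place between -0.008 and 0.008 m and contact force between the fingers and board above 0.5 N), for 0.05 s.
At the end, for the whole second after the job is handed in: Loose slat flat in the open second-layer place (12 mm across, 15 mm along, 4 mm in height, 0.15 rad) and yellow board flat across the top (15 mm each way, 4 mm in height, 0.15 rad), both released and at rest; the other three crib slats within 15 mm of where they were (all of step 2 and x of board_mid in the frame of board_place between -0.015 and 0.015 m and y of board_mid in the frame of board_place between -0.015 and 0.015 m and z of board_mid in the frame of board_place between -0.004 and 0.004 m and angle between the x axis of board and the x axis of plate, either way round below 0.15 rad and angle between the y axis of board and the z axis of plate, either way round below 0.1 rad and contact force between the fingers and board below 0.1 N and linear speed of board below 0.02 m/s and distance of each of low_a, low_b, cross_a from where it was at the start of the episode below 0.015 m); the robot touches nothing.
It fails at once if a bystander (regulator, other board, adapter, clamp) is moved more than 30 mm (distance of any of reg_black, reg_yellow, reg_blue, blue_board, grey_board, adapter, clamp from where it was at the start of the episode above 0.03 m).
It fails at once if a slat of the standing crib is moved more than 25 mm (distance of any of low_a, low_b, cross_a from where it was at the start of the episode above 0.025 m).
It also fails if it takes over 72 s, if anything falls off the work surface, if the arm or the gripper's body presses on something with over 40 N, if the wrist force passes 120 N, or if a joint passes its speed limit or range.

### The arm

A 7-joint arm with a two-finger parallel gripper is mounted at the origin on the work surface. World frame = base frame: x ahead of the robot, y to its left, z up, the work surface at z = 0. Lengths are in mm, angles in rad, forces in N, time in s.
With the tool pointing down it reaches from about 400 to 875 mm from the base axis. Payload 4.4 kg.
Tool frame: the origin (TCP) lies between the finger pads; the fingertips stand 17 mm ahead of it and the grasp point (between the pads) lies 2 mm behind it; z points along the fingers, y is the line along which they close (so a half turn about z gives the same grasp; the last joint's range is limited). The gripper opens to 85 mm and grips with 20 to 120 N. Pads are 22 mm wide; open, the fingers measure 114 mm over their backs; the gripper's body (76 mm by 85 mm) begins 54 mm behind the grasp point. The pads swing forward as they close: fully open they stand 13 mm farther back than shut.
Start: joints at [-1.303, 0.628, 0.038, 1.517, -0.027, 0.996, -0.02], TCP at [212.939, 614.146, 221.513] pointing down, gripper open.
Joint ranges: [-3.06, 3.06], [-0.37, 2.12], [-1.25, 1.32], [0.18, 2.47], [-1.1, 4.24], [0.23, 1.98], [-2.94, 2.94]. Speed limits (rad/s): [2.57, 2.57, 3.14, 3.14, 3.14, 3.14, 3.14].

### API

Orientations are given as [roll, pitch, yaw] about the fixed x, y, z axes, in that order (R = Rz(yaw) Ry(pitch) Rx(roll)).
In Python, from cell import sensors, get_image, ctrl gives the robot as it stands.
- The arm moves only by the tool send_rows, never from a script. Its argument "series" is a list of rows, each a list of 3 entries, a list of its own where there are three numbers: the finger opening in mm, from 0 to 85.4, then the shift along the world's x, y, z in units of 60 mm (1.0 is 60 mm), then the turn, a rotation vector about the world's x, y, z in units of 5 degrees (1.0 is 5 degrees). A call has 1 to 8 rows; each row shifts and turns the commanded pose from where the row before left it; what a row does not reach is not made up. A row lasts 1/8 s, in which the tool goes at most 62.5 mm and 10.7 degrees, less where a joint would pass 70% of its speed; a pose out of reach is approached as far as the arm can. A call is refused whole if a number of a shift passes 1 or a number of a turn 1, either way. A call with a gripper value outside its range is refused whole. The fingers move at their own pace and stop on an object; the grip force is fixed at half the most. Time passes only in rows, so rows that do not move let the fingers close. It gives the time, the measured TCP pose, the force, the opening and the grip force at its end, in the units of the state.
- sensors.read_state(): the state, without advancing time (a new reading comes with each control period).
- get_image(name): name is "scene" or "top"; returns a dict with "img" (480x640x3 uint8, red, green, blue), "depth" (480x640 float32, mm along the optical axis (not along the pixel's ray), 0 where there is no reading), "vfov" (degrees; the focal length in pixels is half the picture's height over the tangent of half this angle, whatever the lens; pixels are square), "cx", "cy" (the principal point, pixels), "world_to_cam" (4x4, takes a point from world to camera coordinates). Camera axes: x right, y down, z forward; pixel columns grow to the right and rows downward; lengths in mm; the calibration is good to about 2 mm. A picture is of the moment at which its call begins.
- ctrl.finish_job(): hands the job in; it is judged then, once.
The state is a dict: "clock": time; "qpos": joint angles; "qd": joint speeds; "tau": joint torques, N m; "eef_pos": TCP position; "tool_rot": TCP orientation; "force": force on the tool from outside, world axes, zero at the start; "torque": the same for the moment, N m; "width": finger opening in mm; "gripper_force": force on a finger pad.
Only numpy, scipy, OpenCV 4.12 (cv2) and the standard library are available. Lean on these libraries where they do the work, as an engineer would, in place of code of your own. Each camera call takes 0.05 s, during which the arm holds its last target. There are 200 camera calls.

## Working session

There is one attempt and no reset: what is moved stays moved. The work goes in short steps, Python scripts to look and compute and a tool call to move; the robot and the scene stay as the last step left them, time stands still between calls to the robot, and variables do not carry over. Pictures are saved under pics/ and viewed, at most 10 in all, crops included, and the job is handed in when it is done.

Besides the shell and the picture viewer there is one more tool, called after "Request:" in YAML: its name, and indented under it one key for each argument. send_rows: Moves the arm, as the interface text tells. Its arguments: {"type":"object","properties":{"series":{"type":"array"}},"required":["series"]}

```bash
mkdir -p pics
cat > h.py <<'E'
import numpy as np, cv2, pickle
from cell import sensors, get_image, ctrl
def grab(n):
    d=get_image(n); pickle.dump(d,open(f'{n}.pkl','wb')); return d
def load(n): return pickle.load(open(f'{n}.pkl','rb'))
def ray(d,uv,z):
    uv=np.atleast_2d(np.asarray(uv,float)); f=d['img'].shape[0]/2/np.tan(np.radians(d['vfov'])/2)
    T=np.array(d['world_to_cam']); R=T[:3,:3]; c=-R.T@T[:3,3]
    r=np.c_[(uv[:,0]-d['cx'])/f,(uv[:,1]-d['cy'])/f,np.ones(len(uv))]@R
    return c+r*((z-c[2])/r[:,2])[:,None]
def cloud(d):
    f=d['img'].shape[0]/2/np.tan(np.radians(d['vfov'])/2)
    T=np.array(d['world_to_cam']); R=T[:3,:3]; c=-R.T@T[:3,3]
    h,w=d['depth'].shape; u,v=np.meshgrid(np.arange(w),np.arange(h)); z=d['depth']
    return (np.stack([(u-d['cx'])/f*z,(v-d['cy'])/f*z,z],-1)@R)+c
def save(n,p): cv2.imwrite(f'pics/{p}.png',cv2.cvtColor(d['img'] if 0 else n,cv2.COLOR_RGB2BGR))
E
python3 - <<'E'
from h import *
for n in ('top','scene'):
    d=grab(n); save(d['img'],n+'0'); T=np.array(d['world_to_cam']); print(n,d['vfov'],d['cx'],d['cy'],-T[:3,:3].T@T[:3,3],T[:3,:3].round(2).tolist())
print(sensors.read_state())
E
```

```text
top 52.346126603964656 314.2672278257755 244.52088323629428 [ 298.17256886   20.94152893 1315.93179835] [[-0.01, -1.0, 0.01], [-0.99, 0.01, -0.17], [0.17, -0.02, -0.99]]
scene 49.761557510933976 324.10124073830195 245.52847482351916 [1303.07790541  371.15749459  707.14358346] [[-0.4, 0.92, 0.01], [0.54, 0.25, -0.8], [-0.74, -0.32, -0.59]]
{'clock': 0.1, 'qpos': array([-1.3028158 ,  0.62921935,  0.03848645,  1.51828925, -0.02700733,
        0.99627877, -0.01998409]), 'qd': array([ 0.00161891, -0.00106699,  0.00171109, -0.00313966, -0.00014527,
        0.00132997,  0.00041967]), 'tau': array([ 3.30642550e-03, -5.64534903e+01,  1.23058923e+00, -1.93973601e+01,
        1.12748856e-02,  5.46317213e-03, -2.33198983e-05]), 'eef_pos': array([212.75480771, 613.5841192 , 220.69723299]), 'tool_rot': array([-3.13991736e+00,  3.36483626e-05,  2.80778986e+00]), 'force': array([-0.31754494, -0.00204284,  0.27200888]), 'torque': array([-0.01213544, -0.02903491,  0.00441296]), 'gripper_force': 0.0, 'width': 85.38091807573306}
```

View pics/top0.png

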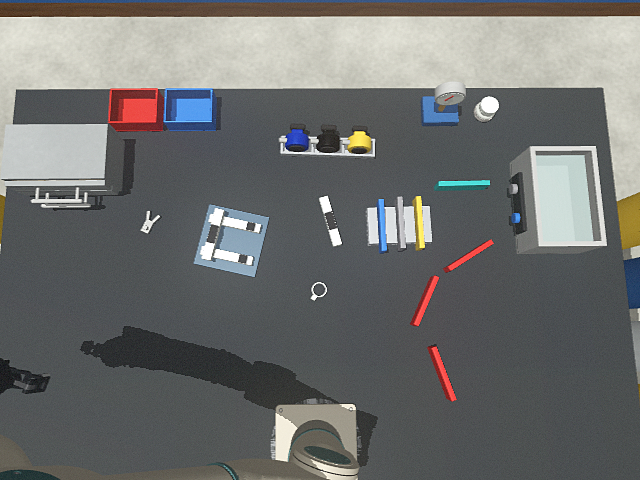

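View pics/scene0.png

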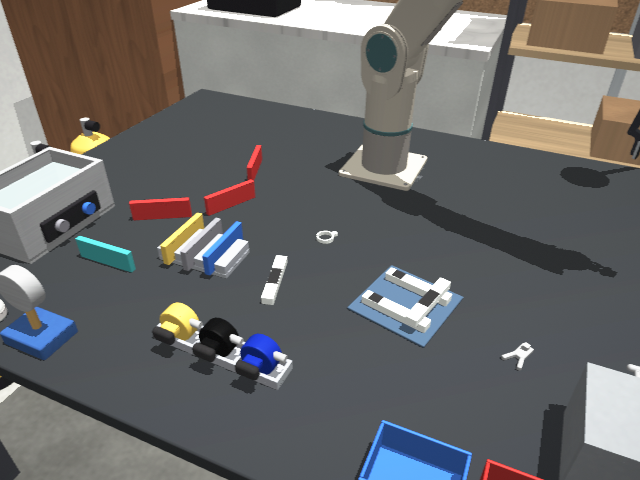

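Top view:
- The loose white slat is at (330,221). Its look-alikes are the crib slats at (212,233), (237,222) and (235,256).
- The yellow board is at (419,222) in the stand's right slot. Its look-alikes are grey (401), blue (382), teal (464,184), three red bars, and the yellow regulator (359,140).
- The crib plate is at (232,241), with its open side to the right.

Next I'll measure these and check the choice in one crop.

```bash
cat >> h.py <<'E'
def hsv(d): return cv2.cvtColor(d['img'],cv2.COLOR_RGB2HSV)
def rect(d,mask,z,box):
    x0,y0,x1,y1=box; m=np.zeros(mask.shape,np.uint8); m[y0:y1,x0:x1]=mask[y0:y1,x0:x1]
    m=cv2.morphologyEx(m*1,cv2.MORPH_CLOSE,np.ones((3,3),np.uint8))
    cs=cv2.findContours(m,cv2.RETR_EXTERNAL,cv2.CHAIN_APPROX_NONE)[0]; c=max(cs,key=cv2.contourArea)
    P=ray(d,c[:,0,:],z)[:,:2].astype(np.float32); (x,y),(w,h),a=cv2.minAreaRect(P)
    if w<h: w,h,a=h,w,a+90
    a=(a+90)%180-90
    return round(x,1),round(y,1),round(w,1),round(h,1),round(a,2)
E
python3 - <<'E'
from h import *
d=load('top'); H=hsv(d); h,s,v=[H[...,i].astype(int) for i in range(3)]
pl=((h>95)&(h<120)&(s>60)&(v>70)|(s<40)&(v>150)|(v<60)&0).astype(np.uint8)
print('plate',rect(d,pl,6,(185,195,280,285)))
wh=((s<40)&(v>150)).astype(np.uint8)
m=wh.copy(); C=cloud(d)
# slat incl pad
ob=(C[...,2]>9).astype(np.uint8); 
print('slat depth',rect(d,ob,18,(312,188,350,255)))
print('stand',rect(d,ob,32,(362,190,436,256)))
y=((h>20)&(h<35)&(s>120)&(v>100)).astype(np.uint8)
print('yellow',rect(d,y,60,(405,185,432,256)))
ys=C[190:256,405:432][y[190:256,405:432]>0]; print('yz',np.percentile(ys[:,2],[5,50,95]))
for nm,b in (('blue',(372,190,392,256)),('grey',(393,190,408,256))):
    mm=(C[...,2]>45).astype(np.uint8); print(nm,rect(d,mm,60,b))
print('yell depth',rect(d,mm,60,(409,185,432,256)))
# crib tops by depth
print('crib top',rect(d,(C[...,2]>33).astype(np.uint8),42,(190,200,280,280)))
for z in (6,24,42,18): print(z,np.median(C[205:275,195:265][abs(C[205:275,195:265][...,2]-z)<5][:,2]))
print('cribhi z', rect(d,wh,24,(225,200,262,240)),rect(d,wh,24,(215,240,262,270)))
print('table z',np.median(C[300:340,220:280,2]))
a=d['img'][180:270,185:440]; b=cv2.resize(a,None,fx=3,fy=3,interpolation=cv2.INTER_NEAREST); save(b,'crop0')
E
```

```text
plate (533.6, 225.2, 170.9, 169.8, 76.89)
slat depth (585.4, -44.1, 147.4, 28.7, 13.01)
stand (568.6, -227.8, 173.5, 154.1, -87.82)
yellow (565.1, -275.0, 145.5, 24.0, 0.2)
yz [25.51778452 58.180894   63.73915083]
blue (560.5, -178.4, 140.0, 16.7, 1.26)
grey (568.1, -227.9, 140.1, 23.5, -0.19)
yell depth (567.7, -277.5, 140.5, 17.9, 1.24)
crib top (540.9, 266.8, 145.7, 31.4, -12.44)
6 5.8017548108932715
24 24.293410691093186
42 42.223434757390464
18 21.25691043891777
cribhi z (576.6, 212.4, 61.2, 24.3, 77.19) (484.3, 216.7, 102.6, 25.0, 76.86)
table z 0.6501413671167029
```

View pics/crop0.png

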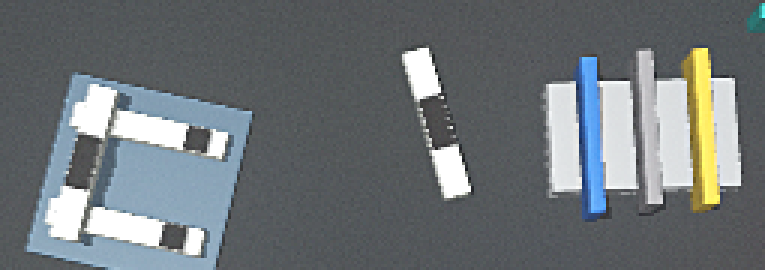

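The crop confirms the choices. The loose slat with its middle pad is alone at about (330,221). The yellow board is in the rightmost slot. The crib's open end faces right, with the bare pads at about (252,226) and (243,259) in full-image pixels. Now a cross-check from the second camera.

Run:
```python
from h import *
d=load('top'); H=hsv(d); h,s,v=[H[...,i].astype(int) for i in range(3)]
wh=((s<40)&(v>150)).astype(np.uint8)
def two(d,m,z,box):
    x0,y0,x1,y1=box; q=np.zeros_like(m); q[y0:y1,x0:x1]=m[y0:y1,x0:x1]
    P=ray(d,cv2.findNonZero(q)[:,0],z)[:,:2].astype(np.float32); r=cv2.minAreaRect(P); return [np.round(t,1) for t in r]
print('slat top',two(d,wh,18,(312,188,350,255)))
e=grab('scene'); H=hsv(e); h,s,v=[H[...,i].astype(int) for i in range(3)]; C=cloud(e)
print('slat sc',two(e,((s<40)&(v>150)&(C[...,2]>14)).astype(np.uint8),18,(255,250,295,308)))
pl=((h>95)&(h<120)&(s>60)&(v>60)|(s<40)&(v>150)).astype(np.uint8)
print('plate sc',rect(e,pl,6,(345,255,470,345)))
def med(e,z0,z1,box):
    x0,y0,x1,y1=box; P=C[y0:y1,x0:x1].reshape(-1,3); P=P[(P[:,2]>z0)&(P[:,2]<z1)]; r=cv2.minAreaRect(P[:,:2].astype(np.float32)); return r
print('cross sc',med(e,40,45,(400,270,460,325)))
m=((h>20)&(h<35)&(s>120)&(C[...,2]>56)).astype(np.uint8); print('yel sc',two(e,m,60,(155,205,210,265)))
C=cloud(d);print('cross top',med(d,39,45,(190,200,235,275)))
a=sensors.read_state(); print(a['eef_pos'],a['clock'])
```

```text
slat top [array([582.6, -43.2]), array([140.3,  26.1]), np.float64(15.3)]
slat sc [array([584.3, -44.7]), array([144.3,  25. ]), np.float64(15.4)]
plate sc (521.9, 225.7, 200.7, 170.7, -13.29)
cross sc ((545.465087890625, 267.96600341796875), (24.194494247436523, 142.43753051757812), 75.73164367675781)
yel sc [array([ 571.1, -269.8]), array([145. ,  35.4]), np.float64(1.3)]
cross top ((544.1318969726562, 268.9359130859375), (25.24726104736328, 139.565673828125), 76.27983856201172)
[212.77325378 613.65167944 220.78621136] 0.15
```

Request:
send_rows:
  series:
    - [60, [0.6, -0.6, 0], [0, 0, 1]]
    - [60, [0.8, -0.9, 0], [0, 0, 1]]
    - [60, [0.9, -0.9, 0], [0, 0, 1]]
    - [60, [0.9, -0.9, 0], [0, 0, 1]]
    - [60, [0.9, -0.9, 0], [0, 0, 1]]
    - [60, [0.8, -0.9, 0], [0, 0, 1]]
    - [60, [0.6, -0.8, 0], [0, 0, 0.4]]
    - [60, [0, 0, 0], [0, 0, 0]]

```text
clock: 1.15
eef_pos: [504.7, 297.2, 221.1]
tool_rot: [-3.137, 0.001, -2.928]
force: [-0.3, 0.2, -0.1]
width: 60.1
gripper_force: 0.0
```

Request:
send_rows:
  series:
    - [60, [0.2, -0.6, 0], [0, 0, 0.55]]
    - [60, [0.2, -0.9, -0.2], [0, 0, 0]]
    - [60, [0.2, -0.9, -0.3], [0, 0, 0]]
    - [60, [0.2, -0.9, -0.4], [0, 0, 0]]
    - [60, [0.2, -0.9, -0.4], [0, 0, 0]]
    - [60, [0.2, -0.9, -0.4], [0, 0, 0]]
    - [60, [0.1, -0.6, -0.3], [0, 0, 0]]
    - [60, [0, 0, 0], [0, 0, 0]]

```text
clock: 2.15
eef_pos: [577.4, -41.6, 99.7]
tool_rot: [-3.141, -0.004, -2.875]
force: [0.6, 0.6, 0.7]
width: 60.2
gripper_force: 0.0
```

Request:
send_rows:
  series:
    - [60, [0.11, -0.04, -0.4], [0, 0, 0]]
    - [60, [0, 0, -0.5], [0, 0, 0]]
    - [60, [0, 0, -0.3], [0, 0, 0]]
    - [60, [0, 0, -0.1], [0, 0, 0]]
    - [60, [0, 0, 0], [0, 0, 0]]
    - [20, [0, 0, 0], [0, 0, 0]]
    - [15, [0, 0, 0], [0, 0, 0]]
    - [15, [0, 0, 0], [0, 0, 0]]

```text
clock: 3.15
eef_pos: [585.5, -40.4, 24.0]
tool_rot: [-3.141, 0.001, -2.869]
force: [-0.6, -0.2, -0.2]
width: 15.1
gripper_force: 0.0
```

The fingers closed to 15 mm with no force, so I need to look.

Run:
```python
from h import *
e=grab('scene'); save(cv2.resize(e['img'][200:330,200:370],None,fx=4,fy=4),'sc1'); d=grab('top'); s=sensors.read_state(); print(s['width'],s['gripper_force'])
```

```text
15.24659816850161 0.0
```

View pics/sc1.png

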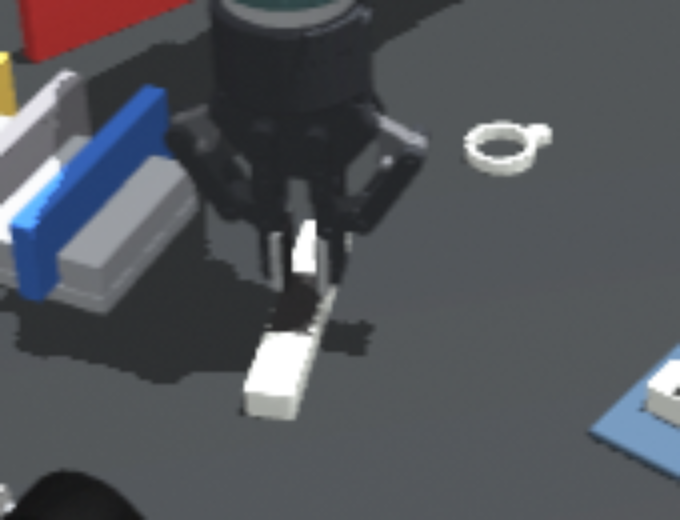

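The fingers straddle the slat and still look wide of it. I'll close further.

Request:
send_rows:
  series:
    - [0, [0, 0, 0], [0, 0, 0]]
    - [0, [0, 0, 0], [0, 0, 0]]
    - [0, [0, 0, 0], [0, 0, 0]]
    - [0, [0, 0, 0], [0, 0, 0]]

```text
clock: 3.75
eef_pos: [585.2, -40.3, 23.5]
tool_rot: [3.142, -0.0, -2.869]
force: [-0.2, -0.5, -0.3]
width: 0.3
gripper_force: 0.0
```

Run:
```python
from h import *
e=grab('scene'); save(cv2.resize(e['img'][200:330,200:370],None,fx=4,fy=4),'sc2')
C=cloud(e); P=C[200:330,200:370].reshape(-1,3); I=e['img'][200:330,200:370].reshape(-1,3).astype(int)
k=(abs(P[:,0]-585)<50)&(abs(P[:,1]+42)<60)&(P[:,2]>19)
for z in range(19,60,4):
    q=P[k&(P[:,2]>=z)&(P[:,2]<z+4)]; print(z,len(q),q.min(0).round() if len(q) else '',q.max(0).round() if len(q) else '')
H=hsv(e); m=((H[...,1]<40)&(H[...,2]>140)&(C[...,2]>14)&(C[...,2]<22)); q=C[250:308,255:295][m[250:308,255:295]]; print(cv2.minAreaRect(q[:,:2].astype(np.float32)))
```

```text
19 83 [537. -59.  19.] [635. -21.  22.]
23 0  
27 0  
31 3 [585. -36.  33.] [590. -34.  34.]
35 7 [584. -45.  35.] [594. -34.  39.]
39 12 [586. -51.  39.] [596. -28.  43.]
43 23 [574. -52.  43.] [597. -28.  47.]
47 23 [577. -54.  47.] [596. -25.  51.]
51 25 [575. -51.  51.] [597. -27.  55.]
55 22 [574. -51.  55.] [597. -27.  59.]
59 24 [572. -50.  59.] [596. -26.  63.]
((587.2801513671875, -43.806907653808594), (133.2720947265625, 23.917606353759766), 14.304281234741211)
```

View pics/sc2.png

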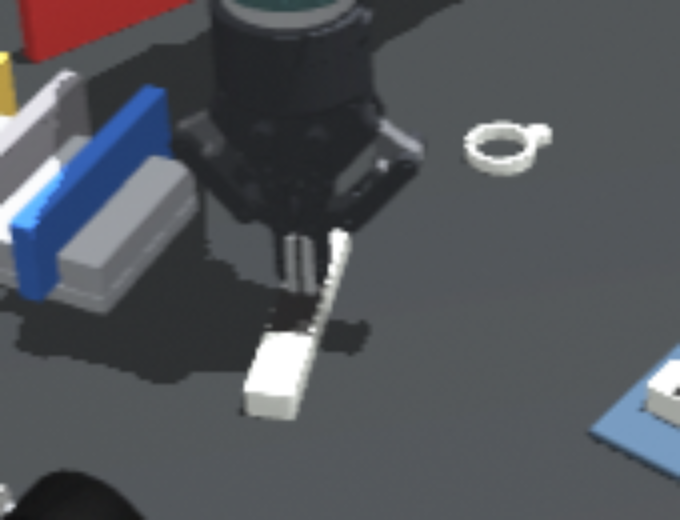

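The closed fingertips are about 13 mm above the slat: their lowest points are at z≈31–33, while the TCP reads 23.5. The tips therefore sit about 25 mm higher than the reading implies. I'll reopen and go lower, watching the force.

Request:
send_rows:
  series:
    - [50, [0, -0.05, 0.1], [0, 0, 0]]
    - [50, [0, 0, 0], [0, 0, 0]]
    - [50, [0, 0, -0.1], [0, 0, 0]]
    - [50, [0, 0, -0.12], [0, 0, 0]]
    - [50, [0, 0, -0.12], [0, 0, 0]]
    - [50, [0, 0, 0], [0, 0, 0]]

```text
clock: 4.55
eef_pos: [584.4, -43.2, 8.1]
tool_rot: [3.141, -0.002, -2.869]
force: [-0.5, -0.1, -0.1]
width: 49.8
gripper_force: 0.0
```

```bash
cat > tip.py <<'E'
from h import *
e=grab('scene'); s=sensors.read_state(); x,y,z=s['eef_pos']
C=cloud(e); P=C.reshape(-1,3); H=hsv(e).reshape(-1,3)
k=(abs(P[:,0]-x)<30)&(abs(P[:,1]-y)<55)&(P[:,2]>1)&(P[:,2]<90)&(H[:,2]<90)
print(s['eef_pos'].round(1),s['force'].round(1),s['width'])
for q in range(1,60,4):
    p=P[k&(P[:,2]>=q)&(P[:,2]<q+4)]; print(q,len(p),(p.min(0).round()-[x,y,0]).round() if len(p) else '',(p.max(0).round()-[x,y,0]).round() if len(p) else '')
E
python3 tip.py
```

```text
[584.7 -43.2   8.5] [0.9 1.  0.4] 49.94891159835136
1 116 [-27. -55.   1.] [29. 36.  4.]
5 0  
9 0  
13 15 [-22. -14.  15.] [18.  6. 17.]
17 120 [-24. -20.  17.] [24. 10. 21.]
21 9 [ -7. -26.  22.] [13. 30. 25.]
25 5 [ -5. -26.  25.] [14. 36. 28.]
29 17 [-16. -35.  29.] [19. 37. 33.]
33 15 [-18. -35.  33.] [16. 39. 37.]
37 21 [-18. -36.  37.] [17. 38. 41.]
41 21 [-17. -37.  41.] [16. 39. 45.]
45 20 [-18. -35.  45.] [16. 38. 49.]
49 18 [-17. -36.  49.] [16. 37. 53.]
53 14 [ -7. -36.  53.] [17. 38. 57.]
57 19 [ -4. -33.  57.] [17. 37. 61.]
```

Request:
send_rows:
  series:
    - [50, [0, 0, -0.1], [0, 0, 0]]
    - [50, [0, 0, -0.12], [0, 0, 0]]
    - [50, [0, 0, 0], [0, 0, 0]]
    - [15, [0, 0, 0], [0, 0, 0]]
    - [15, [0, 0, 0], [0, 0, 0]]
    - [15, [0, 0, 0], [0, 0, 0]]
    - [15, [0, 0, 0], [0, 0, 0]]

```text
clock: 5.48
eef_pos: [585.5, -43.2, -3.7]
tool_rot: [-3.141, 0.001, -2.869]
force: [-0.5, 1.2, 4.2]
width: 22.6
gripper_force: 60.2
```

Request:
send_rows:
  series:
    - [10, [0, 0, 0.3], [0, 0, 0]]
    - [10, [0, 0, 0.6], [0, 0, 0]]
    - [10, [0, 0.2, 0.6], [0, 0, -0.9]]
    - [10, [-0.2, 0.7, 0], [0, 0, -1]]
    - [10, [-0.3, 0.8, 0], [0, 0, -1]]
    - [10, [-0.3, 0.8, 0], [0, 0, -1]]
    - [10, [-0.2, 0.7, 0], [0, 0, -1]]
    - [10, [0, 0.4, 0], [0, 0, -0.8]]

```text
clock: 6.48
eef_pos: [523.6, 176.1, 86.8]
tool_rot: [3.14, -0.001, 2.918]
force: [1.4, 0.1, -1.2]
width: 22.6
gripper_force: 59.7
```

Request:
send_rows:
  series:
    - [10, [0, 0, 0], [0, 0, 0]]

```text
clock: 6.6
eef_pos: [524.9, 175.8, 86.7]
tool_rot: [3.14, 0.0, 2.922]
force: [0.3, -0.5, -1.0]
width: 22.2
gripper_force: 59.7
```

```bash
cat > look.py <<'E'
from h import *
d=grab('top'); e=grab('scene'); C=cloud(e); s=sensors.read_state(); x,y,z=s['eef_pos']; print(s['eef_pos'].round(1),s['tool_rot'].round(3),s['width'],s['gripper_force'])
H=hsv(e); m=(H[...,1]<40)&(H[...,2]>130)&(C[...,2]>50)&(abs(C[...,0]-x)<90)&(abs(C[...,1]-y)<90)
P=C[m]; print(np.percentile(P[:,2],[1,5,25,50,75,95,99]).round(1)); t=np.percentile(P[:,2],95)
Q=P[abs(P[:,2]-t)<5]; print('top face',len(Q),cv2.minAreaRect(Q[:,:2].astype(np.float32)))
save(cv2.resize(e['img'][160:360,280:480],None,fx=3,fy=3),'sc3')
E
python3 look.py
```

```text
[525.3 171.8  86.4] [-3.141  0.     2.918] 22.54478260587196 59.71259951591492
[ 96.9 108.7 459.7 486.5 519.1 543.7 549.1]
top face 420 ((498.3637390136719, 171.02061462402344), (37.897682189941406, 77.28266906738281), 25.040550231933594)
```

View pics/sc3.png

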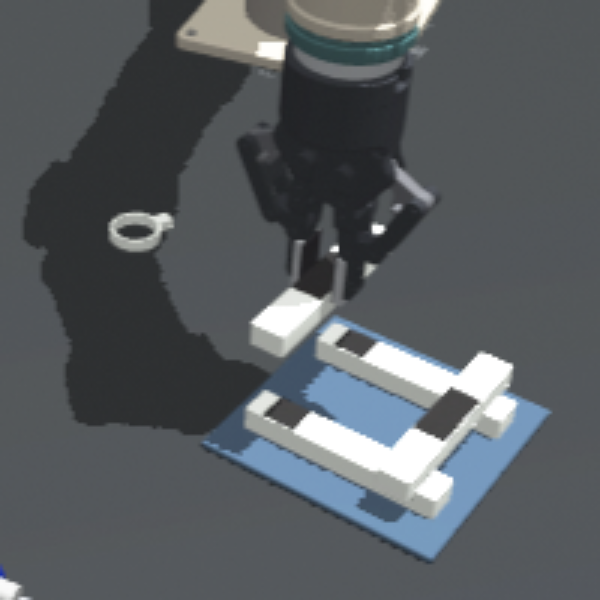

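The slat is held level by its middle above the open end, parallel to cross_a, with the bare pads visible at (355,343) and (290,412) in the crop. I'll measure its position.

```bash
cat > look.py <<'E'
from h import *
import sys
lo,hi=float(sys.argv[1]),float(sys.argv[2])
for n in ('scene','top'):
    e=grab(n); C=cloud(e); s=sensors.read_state(); x,y,z=s['eef_pos']; print(s['eef_pos'].round(1),s['tool_rot'].round(3))
    H=hsv(e); m=(H[...,1]<45)&(H[...,2]>130)&(C[...,2]>lo)&(C[...,2]<hi)&(abs(C[...,0]-x)<95)&(abs(C[...,1]-y)<60)
    P=C[m]; print(n,len(P),np.percentile(P[:,2],[1,5,25,50,75,95,99]).round(1)); t=np.percentile(P[:,2],[50,70][n=='scene'])
    Q=P[abs(P[:,2]-t)<5]; print('top face',len(Q),cv2.minAreaRect(Q[:,:2].astype(np.float32)))
E
python3 look.py 75 135
```

```text
[525.4 171.1  86.3] [-3.141  0.     2.916]
scene 388 [ 91.8  93.8 100.2 107.1 108.6 110.  111.1]
top face 249 ((523.0005493164062, 172.08267211914062), (25.063478469848633, 144.0975341796875), 76.94678497314453)
[525.5 170.8  86.2] [-3.141  0.     2.915]
top 31 [ 96.1  99.4 106.7 108.7 110.3 112.4 112.4]
top face 28 ((578.63623046875, 152.34815979003906), (20.715484619140625, 10.064269065856934), 1.7061439752578735)
```

Request:
send_rows:
  series:
    - [10, [0, 0.15, 0], [0, 0, 0]]
    - [10, [0, 0, -0.3], [0, 0, 0]]
    - [10, [0, 0, -0.35], [0, 0, 0]]
    - [10, [0, 0, -0.2], [0, 0, 0]]
    - [10, [0, 0, 0], [0, 0, 0]]
    - [10, [0, 0, 0], [0, 0, 0]]

```text
clock: 7.55
eef_pos: [525.7, 181.8, 35.4]
tool_rot: [3.141, 0.001, 2.917]
force: [0.5, -0.2, -1.0]
width: 22.4
gripper_force: 59.7
```

```bash
python3 look.py 45 75
```

```text
[525.7 181.9  35.6] [3.141e+00 1.000e-03 2.917e+00]
scene 339 [45.3 46.6 53.6 56.6 57.8 59.1 59.9]
top face 260 ((525.8636474609375, 187.8937530517578), (36.43555450439453, 143.28367614746094), 76.0768814086914)
[525.8 181.9  35.6] [3.141e+00 1.000e-03 2.917e+00]
top 38 [48.9 52.5 55.5 57.5 58.3 61.1 61.9]
top face 36 ((544.9387817382812, 167.0432891845703), (13.441330909729004, 91.51468658447266), 86.941650390625)
```

Request:
send_rows:
  series:
    - [10, [0, -0.02, -0.12], [0, 0, 0]]
    - [10, [0, 0, -0.08], [0, 0, 0]]
    - [10, [0, 0, -0.04], [0, 0, 0]]
    - [10, [0, 0, -0.02], [0, 0, 0]]
    - [10, [0, 0, 0], [0, 0, 0]]

```text
clock: 8.28
eef_pos: [524.9, 180.4, 20.3]
tool_rot: [-3.141, -0.0, 2.917]
force: [-3.5, -0.4, 9.5]
width: 22.1
gripper_force: 61.1
```

Request:
send_rows:
  series:
    - [40, [0, 0, 0], [0, 0, 0]]
    - [45, [0, 0, 0], [0, 0, 0]]
    - [45, [0, 0, 0], [0, 0, 0]]
    - [45, [0, 0, 0.2], [0, 0, 0]]
    - [45, [0, 0, 0.6], [0, 0, 0]]
    - [45, [0, 0, 0.8], [0, 0, 0]]
    - [34, [0.2, -0.8, 0.4], [0, 0, 1]]
    - [34, [0.2, -0.9, 0.2], [0, 0, 1]]

```text
clock: 9.28
eef_pos: [550.5, 78.8, 154.0]
tool_rot: [3.141, 0.004, 3.098]
force: [0.6, -0.8, -0.1]
width: 33.5
gripper_force: 0.0
```

Request:
send_rows:
  series:
    - [34, [0.1, -0.9, 0], [0, 0, 0.9]]
    - [34, [0.1, -0.9, 0], [0, 0, 0]]
    - [34, [0.1, -0.9, 0], [0, 0, 0]]
    - [34, [0, -0.9, 0], [0, 0, 0]]
    - [34, [0, -0.8, 0], [0, 0, 0]]
    - [34, [0, -0.6, 0], [0, 0, 0]]
    - [34, [0, 0, 0], [0, 0, 0]]

```text
clock: 10.15
eef_pos: [566.2, -226.3, 152.0]
tool_rot: [-3.139, 0.0, -3.12]
force: [0.5, 0.4, -0.0]
width: 34.2
gripper_force: 0.0
```

```bash
cat > slat.py <<'E'
from h import *
d=grab('top'); C=cloud(d); s=sensors.read_state(); print(s['eef_pos'].round(1),s['tool_rot'].round(3),s['width'])
for nm,(cx,cy) in dict(loose=(523.4,181.4),cross=(544,269)).items():
    m=(C[...,2]>38)&(C[...,2]<46)&(abs((C[...,0]-cx)*.227+(C[...,1]-cy)*.974)<25)&(np.hypot(C[...,0]-cx,C[...,1]-cy)<85)
    P=C[m]; print(nm,len(P),np.median(P[:,2]),cv2.minAreaRect(P[:,:2].astype(np.float32)))
E
python3 slat.py
```

```text
[ 566.6 -223.2  151.9] [-3.141  0.    -3.117] 34.16230783199022
loose 414 42.497739485084935 ((522.1791381835938, 181.36676025390625), (24.404441833496094, 139.6382293701172), 77.27670288085938)
cross 419 42.24882443914953 ((544.469970703125, 268.4203796386719), (25.93316650390625, 139.94140625), 76.3749008178711)
```

Request:
send_rows:
  series:
    - [34, [0, -0.5, 0], [0, 0, 0]]
    - [34, [0, -0.4, 0], [0, 0, 0]]
    - [34, [0, 0, -0.6], [0, 0, 0]]
    - [34, [0, 0, -0.2], [0, 0, 0]]
    - [34, [0, 0, 0], [0, 0, 0]]
    - [34, [0, 0, 0], [0, 0, 0]]

```text
clock: 10.95
eef_pos: [568.1, -275.2, 104.3]
tool_rot: [-3.141, 0.001, -3.113]
force: [-0.2, -0.1, -0.2]
width: 34.2
gripper_force: 0.0
```

Run:
```python
from h import *
e=grab('scene'); s=sensors.read_state(); print(s['eef_pos'])
save(cv2.resize(e['img'][130:280,100:300],None,fx=4,fy=4),'sc4')
C=cloud(e); x,y,z=s['eef_pos']; H=hsv(e)
P=C[(abs(C[...,0]-x)<20)&(abs(C[...,1]-y)<35)&(C[...,2]>68)&(C[...,2]<140)]
for q in range(80,140,6):
    p=P[(P[:,2]>=q)&(P[:,2]<q+6)]; print(q,len(p),p.min(0).round() if len(p) else '',p.max(0).round() if len(p) else '')
```

```text
[ 568.11472244 -275.38026674  104.4715357 ]
80 0  
86 0  
92 0  
98 0  
104 0  
110 5 [ 561. -295.  115.] [ 571. -252.  116.]
116 26 [ 557. -299.  117.] [ 579. -251.  122.]
122 47 [ 555. -302.  122.] [ 579. -243.  128.]
128 48 [ 557. -304.  128.] [ 579. -242.  134.]
134 62 [ 556. -305.  134.] [ 579. -243.  140.]
```

View pics/sc4.png

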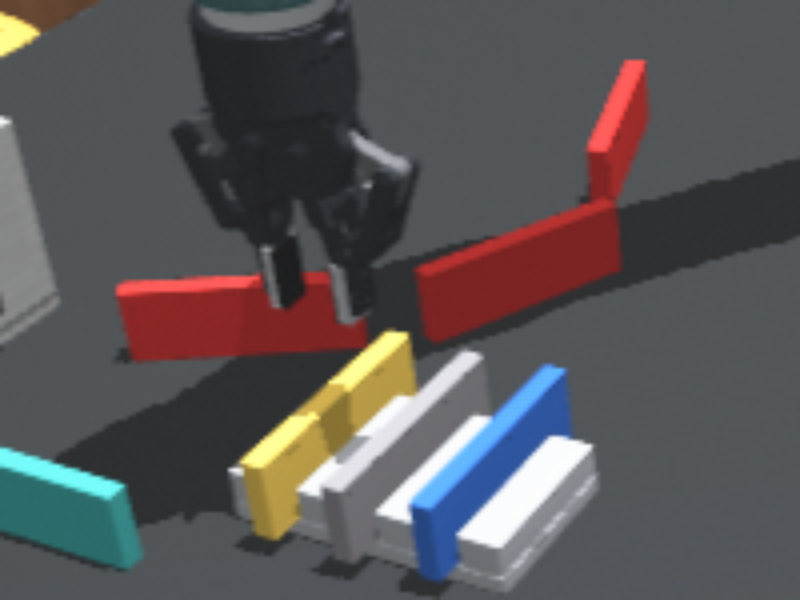

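The picture shows the fingers above the yellow board's middle. The grey board is about 8 mm clear of the finger backs, so I'll shift 3 mm outward, narrow the opening a little and descend.

Request:
send_rows:
  series:
    - [29, [0, -0.04, -0.3], [0, 0, 0]]
    - [29, [0, 0, -0.3], [0, 0, 0]]
    - [29, [0, 0, -0.3], [0, 0, 0]]
    - [29, [0, 0, -0.2], [0, 0, 0]]
    - [29, [0, 0, -0.12], [0, 0, 0]]
    - [29, [0, 0, 0], [0, 0, 0]]

```text
clock: 11.75
eef_pos: [566.9, -277.7, 29.5]
tool_rot: [3.141, -0.001, -3.113]
force: [0.1, 0.3, 0.9]
width: 28.6
gripper_force: 0.0
```

Close and lift straight up.

Request:
send_rows:
  series:
    - [5, [0, 0, 0], [0, 0, 0]]
    - [5, [0, 0, 0], [0, 0, 0]]
    - [5, [0, 0, 0], [0, 0, 0]]
    - [5, [0, 0, 0.15], [0, 0, 0]]
    - [5, [0, 0, 0.3], [0, 0, 0]]
    - [5, [0, 0, 0.5], [0, 0, 0]]
    - [5, [0, 0, 0.7], [0, 0, 0]]
    - [5, [0, 0, 0], [0, 0, 0]]

```text
clock: 12.75
eef_pos: [570.1, -278.3, 134.1]
tool_rot: [-3.139, 0.008, -3.113]
force: [-0.9, -0.8, -1.6]
width: 12.6
gripper_force: 60.5
```

Request:
send_rows:
  series:
    - [5, [0, 0.4, 0], [0, 0, 0]]
    - [5, [0, 0.8, 0], [0, 0, 0]]
    - [5, [0, 0.8, 0], [0, 0, 0]]
    - [5, [0, 0.8, 0], [0, 0, 0]]
    - [5, [0, 0.8, 0], [0, 0, 0]]
    - [5, [0, 0.4, -0.2], [0, 0, 0]]
    - [5, [0, 0, -0.5], [0, 0, 0]]
    - [5, [0, 0, 0], [0, 0, 0]]

```text
clock: 13.75
eef_pos: [563.7, -35.6, 84.6]
tool_rot: [3.14, -0.007, -3.111]
force: [-1.3, -0.3, -0.8]
width: 12.8
gripper_force: 60.4
```

Run:
```python
from h import *
e=grab('scene'); s=sensors.read_state(); print(s['eef_pos'],s['tool_rot'],s['width'])
C=cloud(e); H=hsv(e)
m=(H[...,0]>20)&(H[...,0]<35)&(H[...,1]>110)&(abs(C[...,0]-568)<90)&(abs(C[...,1]+38)<50); P=C[m]
print(np.percentile(P[:,2],[1,3,50,97,99]),P.min(0),P.max(0))
m2=m&(C[...,2]>np.percentile(P[:,2],96)-6); Q=C[m2]; print(len(Q),cv2.minAreaRect(Q[:,:2].astype(np.float32)))
for a,b in ((480,540),(600,660)): q=P[(P[:,0]>a)&(P[:,0]<b)]; print(a,np.percentile(q[:,2],[2,98]))
```

```text
[565.18677232 -36.5206064   85.97705904] [ 3.14081162 -0.00436665 -3.11199421] 12.702980095050961
[  2.6878137   67.28954143  90.25984373 116.40166389 149.8878062 ] [496.7675867  -85.59116775  -0.83673809] [637.36511503   4.45018219 169.34666139]
149 ((566.286376953125, -19.30457878112793), (139.2305908203125, 47.431114196777344), 0.2519850432872772)
480 [  2.77391581 115.74445268]
600 [ 66.40019143 114.55474575]
```

Request:
send_rows:
  series:
    - [5, [0, 0, -0.4], [0, 0, 0]]
    - [5, [0, 0, -0.4], [0, 0, 0]]
    - [5, [0, 0, -0.2], [0, 0, 0]]
    - [5, [0, 0, -0.05], [0, 0, 0]]
    - [5, [0, 0, -0.03], [0, 0, 0]]
    - [5, [0, 0, -0.03], [0, 0, 0]]
    - [5, [0, 0, 0], [0, 0, 0]]

```text
clock: 14.68
eef_pos: [567.4, -37.9, 20.9]
tool_rot: [3.142, 0.001, -3.113]
force: [-0.3, 0.2, -1.3]
width: 12.3
gripper_force: 60.5
```

Request:
send_rows:
  series:
    - [5, [0, 0, -0.02], [0, 0, 0]]
    - [5, [0, 0, -0.03], [0, 0, 0]]
    - [5, [0, 0, 0], [0, 0, 0]]

```text
clock: 15.05
eef_pos: [567.6, -38.3, 20.2]
tool_rot: [-3.141, 0.001, -3.114]
force: [-5.4, 0.5, 20.7]
width: 12.8
gripper_force: 63.4
```

Request:
send_rows:
  series:
    - [30, [0, 0, 0], [0, 0, 0]]
    - [85, [0, 0, 0], [0, 0, 0]]
    - [85, [0, 0, 0], [0, 0, 0]]
    - [85, [0, 0, 0], [0, 0, 0]]
    - [85, [0, 0, -0.15], [0, 0, 0]]
    - [85, [0, -0.2, 0], [0, 0, 0]]
    - [85, [0, -0.2, 0], [0, 0, 0]]
    - [85, [0, 0, 0], [0, 0, 0]]

```text
clock: 16.05
eef_pos: [567.1, -64.4, 8.6]
tool_rot: [-3.14, -0.0, -3.116]
force: [-0.0, 0.3, 0.4]
width: 85.2
gripper_force: 0.0
```

```bash
cat > yb.py <<'E'
from h import *
for n in ('scene','top'):
    e=grab(n); s=sensors.read_state(); x,y,z=s['eef_pos']
    C=cloud(e); H=hsv(e); m=(H[...,0]>20)&(H[...,0]<35)&(H[...,1]>110)&(abs(C[...,0]-565)<110)&(abs(C[...,1]+50)<85)&(C[...,2]<70); P=C[m]
    print(n,s['eef_pos'].round(1),s['width'],len(P),np.percentile(P[:,2],[2,50,98]).round(1))
    t=np.percentile(P[:,2],90); Q=P[abs(P[:,2]-t)<5]; print('face',cv2.minAreaRect(Q[:,:2].astype(np.float32)))
E
python3 yb.py
```

```text
scene [567.1 -63.2   8.6] 84.93631760400466 592 [ 0.2 30.2 52.3]
face ((570.10302734375, -27.953754425048828), (140.04837036132812, 37.159019470214844), 1.0853608846664429)Traceback (most recent call last):
  File "yb.py", line 5, in <module>
    print(n,s['eef_pos'].round(1),s['width'],len(P),np.percentile(P[:,2],[2,50,98]).round(1))
                                                    ~~~~~~~~~~~~~^^^^^^^^^^^^^^^^^^
    return _quantile_unchecked(
        a, q, axis, out, overwrite_input, method, keepdims, weights)
    return _ureduce(a,
                    func=_quantile_ureduce_func,
    ...<5 lines>...
                    overwrite_input=overwrite_input,
                    method=method)
    r = func(a, **kwargs)
    result = _quantile(arr,
                       quantiles=q,
    ...<2 lines>...
                       out=out,
                       weights=wgt)
    slices_having_nans = np.isnan(arr[-1, ...])
                                  ~~~^^^^^^^^^
IndexError: index -1 is out of bounds for axis 0 with size 0
```

Request:
send_rows:
  series:
    - [85, [0, -0.15, 0], [0, 0, 0]]
    - [85, [0, -0.08, 0], [0, 0, 0]]
    - [85, [0, -0.08, 0], [0, 0, 0]]
    - [85, [0, -0.08, 0], [0, 0, 0]]
    - [85, [0, -0.08, 0], [0, 0, 0]]
    - [85, [0, 0, 0], [0, 0, 0]]
    - [85, [0, 0, 0], [0, 0, 0]]

```text
clock: 17.02
eef_pos: [567.2, -89.9, 8.5]
tool_rot: [3.141, -0.0, -3.113]
force: [0.7, 0.2, 0.2]
width: 84.5
gripper_force: 0.0
```

```bash
sed -i "s/('scene','top')/('scene',)/" yb.py; python3 yb.py
```

```text
scene [567.2 -89.8   8.5] 84.62922827481583 597 [ 0.2 13.3 43.6]
face ((570.8491821289062, -71.68315124511719), (140.70184326171875, 51.870513916015625), 1.5542702674865723)
```

Request:
send_rows:
  series:
    - [85, [0, 0, 0], [0, 0, 0]]
    - [85, [0, 0.1, 0.3], [0, 0, 0]]
    - [85, [0, 0.1, 0.6], [0, 0, 0]]
    - [85, [0.05, 0.1, 0], [0, 0, 0]]
    - [85, [0, 0, 0], [0, 0, 0]]

```text
clock: 17.7
eef_pos: [570.7, -70.9, 63.2]
tool_rot: [3.141, 0.001, -3.112]
force: [-0.3, 0.2, 0.3]
width: 85.0
gripper_force: 0.0
```

```bash
python3 yb.py
python3 - <<'E'
from h import *
e=load('scene'); save(cv2.resize(e['img'][150:320,160:380],None,fx=3,fy=3),'sc5')
E
```

```text
scene [569.9 -71.5  62.6] 84.96677809410124 572 [-0.4 13.1 16.8]
face ((570.5802612304688, -71.27074432373047), (143.94140625, 52.02276611328125), 1.6108702421188354)
```

View pics/sc5.png

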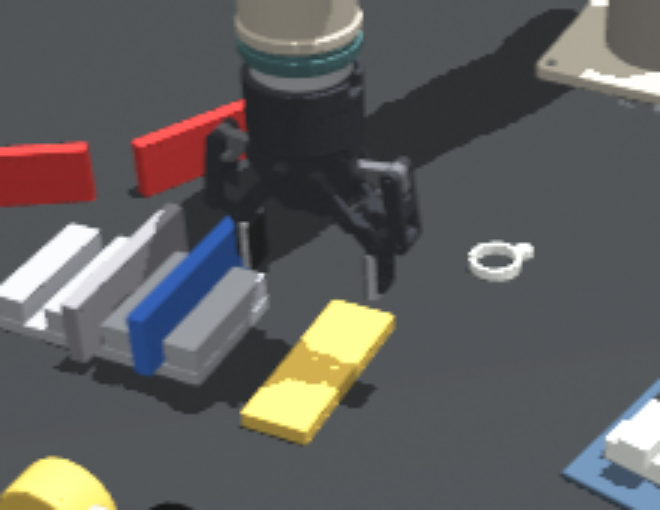

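The board lies flat and free at about (570,-71), with the open fingers aligned across its width. Descend and grasp.

Request:
send_rows:
  series:
    - [80, [0, 0, -0.4], [0, 0, 0]]
    - [75, [0, 0, -0.4], [0, 0, 0]]
    - [70, [0, 0, -0.25], [0, 0, 0]]
    - [70, [0, 0, -0.15], [0, 0, 0]]
    - [70, [0, 0, 0], [0, 0, 0]]
    - [40, [0, 0, 0], [0, 0, 0]]
    - [40, [0, 0, 0], [0, 0, 0]]
    - [40, [0, 0, 0], [0, 0, 0]]

```text
clock: 18.75
eef_pos: [570.9, -72.2, -8.4]
tool_rot: [-3.141, 0.002, -3.113]
force: [-0.7, 1.2, 7.0]
width: 48.2
gripper_force: 62.7
```

Request:
send_rows:
  series:
    - [40, [0, 0, 0.3], [0, 0, 0]]
    - [40, [0, 0, 0.6], [0, 0, 0]]
    - [40, [0, 0, 0.7], [0, 0, 0]]
    - [40, [0, 0, 0.4], [0, 0, -0.9]]
    - [40, [0, 0.2, 0], [0, 0, -1]]
    - [40, [0, 0.3, 0], [0, 0, -1]]
    - [40, [0, 0.3, 0], [0, 0, -1]]
    - [40, [0, 0.3, 0], [0, 0, -1]]

```text
clock: 19.75
eef_pos: [570.1, -5.4, 111.5]
tool_rot: [3.141, 0.0, 2.739]
force: [0.2, 0.4, -2.0]
width: 48.0
gripper_force: 62.2
```

Request:
send_rows:
  series:
    - [40, [-0.1, 0.4, 0], [0, 0, -1]]
    - [40, [-0.1, 0.4, 0], [0, 0, -1]]
    - [40, [-0.1, 0.4, 0], [0, 0, -1]]
    - [40, [-0.1, 0.4, 0], [0, 0, -1]]
    - [40, [-0.1, 0.4, 0], [0, 0, -1]]
    - [40, [-0.1, 0.4, 0], [0, 0, -1]]
    - [40, [0, 0.4, 0], [0, 0, -1]]
    - [40, [0, 0.4, 0], [0, 0, -1]]

```text
clock: 20.75
eef_pos: [533.9, 187.1, 111.4]
tool_rot: [3.141, -0.001, 2.042]
force: [-0.8, -0.0, -1.3]
width: 48.2
gripper_force: 62.2
```

Request:
send_rows:
  series:
    - [40, [0, 0.2, 0], [0, 0, -1]]
    - [40, [0, 0.1, 0], [0, 0, -1]]
    - [40, [0, 0, 0], [0, 0, -1]]
    - [40, [0, 0, 0], [0, 0, -1]]
    - [40, [0, 0, 0], [0, 0, -1]]
    - [40, [0, 0, 0], [0, 0, -1]]
    - [40, [0, 0, 0], [0, 0, -1]]
    - [40, [0, 0, 0], [0, 0, 0]]

```text
clock: 21.75
eef_pos: [533.9, 204.4, 111.1]
tool_rot: [-3.142, -0.001, 1.435]
force: [0.8, -0.4, -1.0]
width: 48.5
gripper_force: 62.2
```

Request:
send_rows:
  series:
    - [40, [0, 0.2, 0], [0, 0, -0.9]]
    - [40, [0, 0.14, 0], [0, 0, 0]]
    - [40, [0, 0, 0], [0, 0, 0]]
    - [40, [0, 0, 0], [0, 0, 0]]

```text
clock: 22.25
eef_pos: [534.1, 223.9, 110.6]
tool_rot: [-3.142, 0.0, 1.356]
force: [0.4, -0.4, -2.1]
width: 48.0
gripper_force: 62.2
```

```bash
cat > yc.py <<'E'
from h import *
for n in ('scene','top'):
    e=grab(n); s=sensors.read_state(); x,y,z=s['eef_pos']
    C=cloud(e); H=hsv(e); m=(H[...,0]>20)&(H[...,0]<35)&(H[...,1]>110)&(abs(C[...,0]-x)<95)&(abs(C[...,1]-y)<95)&(C[...,2]<z+60)&(C[...,2]>30); P=C[m]
    if len(P)<20: print(n,'few'); continue
    t=np.percentile(P[:,2],70); Q=P[abs(P[:,2]-t)<4]; print(n,s['eef_pos'].round(1),s['tool_rot'].round(3),s['width'],len(P),np.percentile(P[:,2],[2,50,90,98]).round(1),cv2.minAreaRect(Q[:,:2].astype(np.float32)))
E
python3 yc.py
```

```text
scene [534.2 223.7 110.6] [3.142 0.    1.355] 48.10924587396806 750 [120.6 132.  134.3 135.5] ((534.4642333984375, 223.59622192382812), (140.46775817871094, 54.850494384765625), 79.25921630859375)
top [534.2 223.7 110.6] [3.142 0.    1.355] 48.04036331455035 545 [127.1 133.4 136.4 138.2] ((531.4147338867188, 217.8555908203125), (126.77828216552734, 49.58943176269531), 77.89684295654297)
```

Request:
send_rows:
  series:
    - [40, [0, 0.02, -0.3], [0, 0, -0.3]]
    - [40, [0, 0, -0.4], [0, 0, 0]]
    - [40, [0, 0, -0.2], [0, 0, 0]]
    - [40, [0, 0, -0.15], [0, 0, 0]]
    - [40, [0, 0, 0], [0, 0, 0]]
    - [40, [0, 0, 0], [0, 0, 0]]

```text
clock: 23.1
eef_pos: [534.7, 225.6, 48.0]
tool_rot: [3.141, -0.001, 1.328]
force: [-0.0, 0.3, -0.8]
width: 48.9
gripper_force: 62.2
```

```bash
python3 yc.py
```

```text
scene [534.7 225.7  48.1] [ 3.141e+00 -1.000e-03  1.329e+00] 48.12716275541497 668 [56.9 69.3 71.6 72.6] ((534.333740234375, 224.7100830078125), (141.1006317138672, 53.95433044433594), 75.66988372802734)
top [534.7 225.7  48.2] [ 3.141e+00 -1.000e-03  1.329e+00] 48.317626804081165 492 [64.5 71.  74.1 75.8] ((532.7042236328125, 222.28594970703125), (132.14297485351562, 49.85395050048828), 76.2352523803711)
```

Well aligned; the top is at about 70 and the target is 56. Lowering gently.

Request:
send_rows:
  series:
    - [40, [0, 0, -0.1], [0, 0, 0]]
    - [40, [0, 0, -0.06], [0, 0, 0]]
    - [40, [0, 0, -0.04], [0, 0, 0]]
    - [40, [0, 0, -0.03], [0, 0, 0]]
    - [40, [0, 0, 0], [0, 0, 0]]

```text
clock: 23.82
eef_pos: [534.2, 225.5, 33.7]
tool_rot: [3.141, -0.0, 1.328]
force: [-0.3, 0.5, -0.6]
width: 48.1
gripper_force: 62.2
```

Request:
send_rows:
  series:
    - [40, [0, 0, -0.02], [0, 0, 0]]
    - [40, [0, 0, -0.02], [0, 0, 0]]
    - [40, [0, 0, 0], [0, 0, 0]]

```text
clock: 24.2
eef_pos: [534.3, 225.6, 33.5]
tool_rot: [-3.141, -0.002, 1.328]
force: [-4.6, -1.0, 17.5]
width: 48.3
gripper_force: 64.3
```

Request:
send_rows:
  series:
    - [55, [0, 0, 0], [0, 0, 0]]
    - [65, [0, 0, 0], [0, 0, 0]]
    - [70, [0, 0, 0], [0, 0, 0]]
    - [70, [0, 0, 0.15], [0, 0, 0]]
    - [70, [0, 0, 0.5], [0, 0, 0]]
    - [70, [0, 0, 0.8], [0, 0, 0]]
    - [70, [-0.5, -0.7, 0.5], [0, 0, 0]]
    - [70, [-0.5, -0.8, 0.2], [0, 0, 0]]

```text
clock: 25.2
eef_pos: [474.8, 135.1, 162.3]
tool_rot: [3.138, -0.002, 1.331]
force: [-0.6, -0.5, -0.0]
width: 70.2
gripper_force: 0.0
```

Request:
send_rows:
  series:
    - [70, [0, -0.8, 0.2], [0, 0, 0]]
    - [70, [0, -0.8, 0], [0, 0, 0]]
    - [70, [0, 0, 0], [0, 0, 0]]

```text
clock: 25.58
eef_pos: [474.3, 35.2, 173.5]
tool_rot: [3.139, 0.001, 1.321]
force: [0.3, 0.3, -0.4]
width: 70.0
gripper_force: 0.0
```

```bash
python3 - <<'E'
from h import *
for n in ('scene','top'):
    e=grab(n); C=cloud(e); H=hsv(e); R=(abs(C[...,0]-533)<95)&(abs(C[...,1]-225)<95)&(C[...,2]<70)
    m=(H[...,0]>20)&(H[...,0]<35)&(H[...,1]>110)&R&(C[...,2]>50); P=C[m]; print(n,len(P),np.median(P[:,2]),cv2.minAreaRect(P[:,:2].astype(np.float32)))
e=load('scene'); save(cv2.resize(e['img'][180:360,200:480],None,fx=2.5,fy=2.5),'sc6')
E
python3 slat.py
```

```text
scene 232 53.67924794290735 ((536.186767578125, 224.14056396484375), (142.04315185546875, 50.713096618652344), 74.1738510131836)
top 883 56.48910279975712 ((534.751708984375, 229.64480590820312), (133.24691772460938, 51.3457145690918), 75.32472229003906)
[474.2  40.4 172.5] [-3.141e+00 -1.000e-03  1.329e+00] 70.0408061228783
loose 131 41.865387478462935 ((538.6026000976562, 178.1142120361328), (24.423471450805664, 106.93968963623047), 76.27025604248047)
cross 271 42.09017816795972 ((544.3253173828125, 268.6585693359375), (24.680877685546875, 139.55694580078125), 76.20703125)
```

View pics/sc6.png

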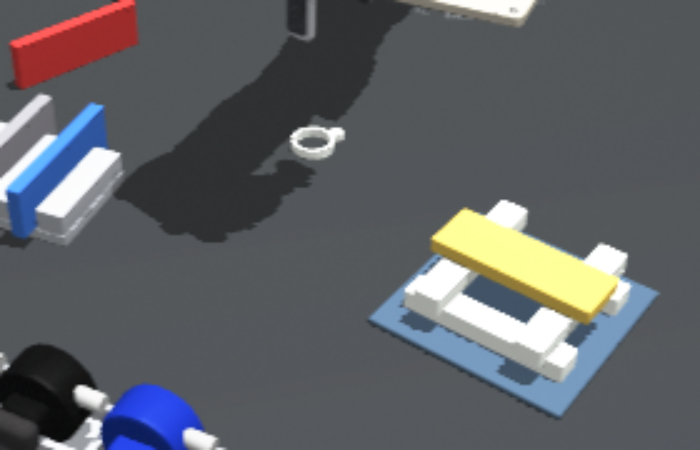

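The crib is complete: the yellow board lies flat and centred across both top slats, and the gripper is clear.

```bash
python3 -c "
from h import *
print(ctrl.finish_job())"
```

```text
the job is handed in; nothing more can be done
None
```

The crib is finished and handed in at about 26 s on the robot's clock: the white slat lies in the open place, the yellow board lies flat across the top, and no slat or other object showed any sign of being moved. No verdict came back from the hand-in.

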